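Rock a jammed tin out of its spring rack

ROBOT

A 6-joint arm with a two-finger parallel gripper is mounted at the origin on a cart in front of the work surface, level with it; the furniture and walls round the work are solid. World frame = base frame: x ahead of the robot, y to its left, z up, the work surface at z = 0. Lengths are in m, angles in rad, forces in N, time in s.
With the tool pointing down it reaches from about 0.4 to 0.825 m from the base axis. Payload 7 kg.
Tool frame: the origin (TCP) lies midway between the tips of the shut fingers; the grasp point (between the pads) lies hold_point_z behind it (hold_point_z is the distance from the TCP to the grasp point, in m); z points along the fingers, y is the line along which they close (so a half turn about z gives the same grasp; the last joint's range is limited). The gripper opens to 88 mm and grips with 3 to 60 N. Pads are 19 mm wide; open, the fingers measure 130 mm over their backs; the gripper's body (78 mm by 193 mm) begins 47 mm behind the grasp point.
Start: joints at [-0.989, 0.359, 0.012, 0, -1.224, -0.288], TCP at [0.195, -0.646, 0.206] pointing down, gripper open.
Joint ranges: [-3.07, 3.07], [-1.43, 2.12], [-1.02, 1.25], [-3.03, 1.67], [-3.05, -0], [-3.03, 3.03]. Speed limits (rad/s): [2.39, 2.39, 3.01, 3.14, 3.14, 3.14].

INTERFACE

Orientations are given as [roll, pitch, yaw] about the fixed x, y, z axes, in that order (R = Rz(yaw) Ry(pitch) Rx(roll)).
In Python, from station import * gives the robot as it stands.
- The arm moves only by the tool apply_moves, never from a script. Its argument "steps" is a list of rows, each an object with "translation": the shift along the world's x, y, z scaled (see below), a list of three; "rotation": the turn, a rotation vector about the world's x, y, z scaled (see below), a list of three. A call has exactly 10 rows; each row is the pose to reach, as a shift and turn from the pose commanded when the call began; what a row does not reach only later rows make up. The controller multiplies each number of a shift by 250 mm and each number of a turn by 30 degrees. A row lasts 1/12 s, in which the tool goes at most 41.7 mm and 7.16 degrees, less where a joint would pass 70% of its speed; a pose out of reach is approached as far as the arm can. A call with a number of a shift or a turn outside -1 to 1 is refused whole. A call with a gripper value outside its range is refused whole. "jaw" is the closure, from -1 (fully open) to 1 (shut), so that 0 is half open, set as the call begins (left out, the last holds). The fingers move at their own pace and stop on an object; "newtons" is the grip in N (left out, the last holds). Time passes only in rows, so rows that repeat a pose let the fingers close, or fill a call up. It gives the time, the measured TCP pose, the force, the opening and the grip force at its end, in the units of the state.
- get_state(): the state, without advancing time (a new reading comes with each control period).
- grab_frame(name): name is "side" or "top" or "wrist"; returns the picture (480x640x3 uint8, blue, green, red); there is no depth.
- camera_model(name): a dict with "fx", "fy", "cx", "cy" (pixels), "xyz" and "rotation" of the camera in the world. Camera axes: x right, y down, z forward; pixel columns grow to the right and rows downward; lengths in m; the calibration is good to about 2 mm. A picture is of the moment at which its call begins: read the wrist's pose just before it. camera_model takes no time and is no camera call; for the wrist camera it gives the pose at the moment of the call.
- job_done(): hands the job in; it is judged then, once.
The state is a dict: "t": time; "q": joint angles; "qd": joint speeds; "joint_efforts": joint torques, N m; "eef_pos": TCP position; "ee_rot": TCP orientation; "force": force on the tool from outside, world axes, zero at the start; "moment": the same for the moment, N m; "width": finger opening in m; "gripper_force": force on a finger pad.
Only numpy, scipy, OpenCV 4.12 (cv2) and the standard library are available. Lean on these libraries where they do the work, as an engineer would, in place of code of your own. Each camera call takes 0.05 s, during which the arm holds its last target. There are 200 camera calls.

TASK

The flat tin is jammed on edge between the sprung rubber pads of the small wooden tin rack. Grip it by its upper edge, rock it side to side along the slot, creeping it up, until it comes free, and finish while holding it level just clear above the rack (a finger or two, at most about 5 cm). The rack is light: it must stay standing on the worktop where it is and not be lifted along, and the things around it are to be left alone.

Things in the scene. Friction and masses are not known exactly. Their poses are not given: they have to be found in the camera images.
- rack: Loose tin rack, 0.78 kg: wooden board 150 x 200 mm on low feet, board top 14 mm above the worktop; on it two upright steel cheeks, 80 mm long, outer faces 58 mm apart, the slot between them open at both ends. Origin: centre of its underside; z up, x across the slot (the line the pads press along), y along the slot. Pulled straight up, the clamped tin lifts the rack with it.
- rack_top (a point): point midway between the two cheeks, level with their tops, 48 mm above the worktop
- pads (a point): Point between the two sprung black rubber pads (44 mm long, 26 to 46 mm above the worktop), 36 mm up. They clamp the tin with about 13 N each: friction beats the rack's weight. Rocking the tin about this point along the slot makes the rubbing mostly sideways; then it can creep up 1 to 1.5 mm per 17 degree swing, rising only while it swings. The pads let go after 22 mm.
- rest_bar (a point): top of the round bar across the slot, 24 mm above the worktop: it carries the tin at the middle of its lower edge, so the tin can rock either end down by some 10 degrees
- tin: Flat oblong tin, cream with a blue lid, 63 x 105 x 26 mm, 0.15 kg, on its long edge; top edge 84 mm above the worktop, upper 36 mm free to grip across the 26 mm (firmly, else it turns in the fingers). Own x up, y along its length, z through the thickness to the lid. Origin: centre of the face opposite the lid, tin's middle 13 mm along z. Sides slope: that face 53 x 93 mm, lid 60 x 101.
- tin_bottom (a point): middle of the tin's lower long edge, mid thickness, 30 mm below the tin's centre
- tin_top (a point): middle of the tin's upper long edge, mid thickness, 30 mm above the tin's centre
- tomato_tin: large food tin, 101 mm across, 118 high; bystander, origin at the centre of its underside
- tall_cup: tall patterned cup without handle, 81 mm across, 121 high; bystander, origin at the centre of its underside
- blue_mug: dark blue-grey mug with a handle, 89 x 120 mm, 83 high; bystander, origin at the centre of its underside
- black_flask: dark flask with a black cap, 68 mm across, 155 high; bystander, origin at the centre of its underside
- spice_jar: small spice jar with a dark lid, 41 mm across, 105 high; bystander, origin at the centre of its underside
- spread_tub: green tub with a lid, 96 x 137 mm, 53 high; bystander, origin at the centre of its underside
Things that resemble listed ones, but are neither listed nor needed, are in the scene too. There is more than one size of the tin; the job needs the larger.

How it is judged:
By the outcome, as a careful person would: the job done as asked, in the order asked, and still so for the second after the job is handed in, while the arm keeps its last pose, push and grip.
It also fails if it takes over 48 s, if anything falls off the work surface, if the arm or the gripper's body presses on something with over 40 N, if the wrist force passes 120 N, or if a joint passes its speed limit or range.

## Working session

There is one attempt and no reset: what is moved stays moved. The work goes in short steps, Python scripts to look and compute and a tool call to move; the robot and the scene stay as the last step left them, time stands still between calls to the robot, and variables do not carry over. Pictures are saved under pics/ and viewed, at most 10 in all, crops included, and the job is handed in when it is done.

Besides the shell and the picture viewer there is one more tool, called by a JSON object that holds its "fn" and its "kwargs". apply_moves: Moves the arm, as the interface text tells. Shifts and turns lie within -1 to 1; 1 stands for 250 mm of shift or 30 degrees of turn. Its arguments: {"type":"object","properties":{"steps":{"type":"array"},"jaw":{"type":"number"},"newtons":{"type":"number"}},"required":["steps"]}

```bash
mkdir -p pics; ls; python3 - <<'E'
from station import *
import cv2
s=get_state();print({k:s[k] for k in('t','eef_pos','ee_rot','width','force')}, [k for k in s])
for n in("side","top"):
    cv2.imwrite(f"pics/{n}0.png",grab_frame(n));print(n,camera_model(n))
E
```

```text
pics
{'t': 0.0, 'eef_pos': array([ 0.19530379, -0.64558773,  0.20531543]), 'ee_rot': array([ 3.13995862e+00, -1.43318413e-04, -2.84791841e+00]), 'width': 0.08755993857465252, 'force': array([-0.15595757, -0.79311561,  0.08282627])} ['t', 'q', 'qd', 'joint_efforts', 'eef_pos', 'ee_rot', 'force', 'moment', 'gripper_force', 'width']
side {'fx': 502.21083519328306, 'fy': 502.21083519328306, 'cx': 317.93445962212274, 'cy': 248.6948629195281, 'xyz': array([0.13278445, 0.77367529, 0.64514878]), 'rotation': array([-2.14824096,  0.01862553, -2.63831083])}
top {'fx': 496.08661494215664, 'fy': 496.08661494215664, 'cx': 323.4269895267043, 'cy': 244.51693765040994, 'xyz': array([0.50966184, 0.04019695, 1.08746342]), 'rotation': array([-3.0975579 , -0.01255131, -1.58166443])}
```

View pics/side0.png

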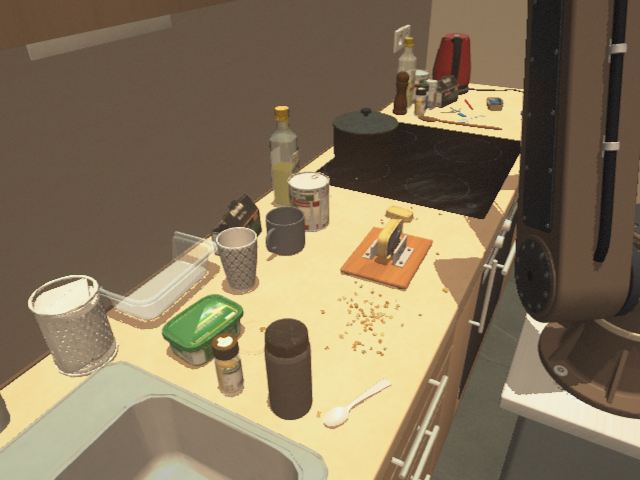

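View pics/top0.png

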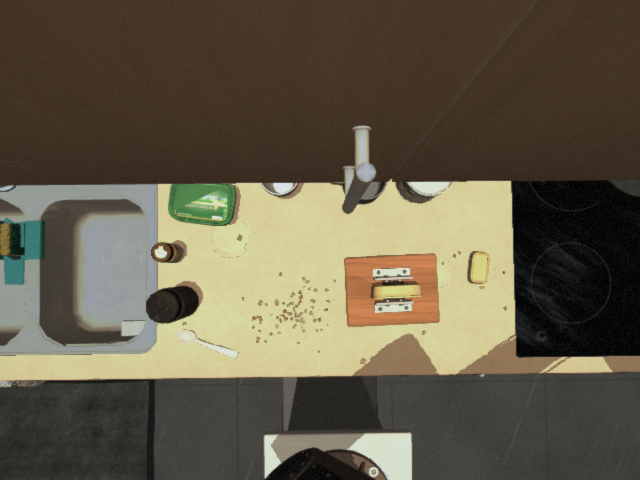

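The side view shows the rack at about (388,255), with the tin on edge at (390,240). The top view shows the rack at (392,290) and the tin at (397,292). Candidates for the tin:
- The on-edge tin in the rack, top (397,292), side (390,240).
- The smaller tin lying flat, top (479,267), side (400,213).
- A far-off tin, side (495,103).

I choose the one in the rack and will check it in a close crop.

```bash
cat > h.py <<'E'
from station import *
import cv2, numpy as np
from scipy.spatial.transform import Rotation as R
def ray(c,u,v):
    d=R.from_euler('xyz',c['rotation']).apply([(u-c['cx'])/c['fx'],(v-c['cy'])/c['fy'],1]); return np.array(c['xyz']),d
def onz(c,u,v,z):
    o,d=ray(c,u,v); return o+d*(z-o[2])/d[2]
def meet(r1,r2):
    (a,d),(b,e)=r1,r2; s=np.linalg.lstsq(np.c_[d,-e],b-a,rcond=None)[0]
    p,q=a+d*s[0],b+e*s[1]; return (p+q)/2,np.linalg.norm(p-q)
def proj(c,p):
    x=R.from_euler('xyz',c['rotation']).inv().apply(np.array(p)-c['xyz']); return c['fx']*x[0]/x[2]+c['cx'],c['fy']*x[1]/x[2]+c['cy']
E
python3 - <<'E'
from h import *
t=cv2.imread('pics/top0.png');s=cv2.imread('pics/side0.png')
a=cv2.resize(t[245:335,340:445],None,fx=3.7,fy=3.7,interpolation=2);b=cv2.resize(s[200:290,340:445],None,fx=3.7,fy=3.7,interpolation=2)
cv2.imwrite('pics/crop.png',np.hstack([a,b]))
c=camera_model('top')
h=cv2.cvtColor(t,cv2.COLOR_BGR2HSV)
print(h[292,380:415:5],h[270,360],t[292,397])
m=cv2.inRange(h,(0,110,60),(14,255,255));m[:, :340]=0;m[:,445:]=0;m[:245]=0;m[335:]=0
m=cv2.morphologyEx(m,cv2.MORPH_CLOSE,np.ones((9,9)))
k=max(cv2.findContours(m,0,2)[0],key=cv2.contourArea);r=cv2.minAreaRect(k);print(r)
P=[onz(c,*p,.014) for p in cv2.boxPoints(r)];print(np.round(P,4),np.mean(P,0),[np.linalg.norm(P[i]-P[i-1]) for i in range(4)])
E
```

```text
[[ 24 106 215]
 [ 31  95 217]
 [ 31  96 221]
 [ 31  93 219]
 [ 30  94 216]
 [ 30  96 216]
 [ 27 102 214]] [ 12 153 195] [136 216 215]
((391.2703857421875, 289.6776123046875), (68.63652038574219, 91.42022705078125), 87.27368927001953)
[[ 0.5281 -0.018   0.014 ]
 [ 0.5354 -0.2164  0.014 ]
 [ 0.3874 -0.2204  0.014 ]
 [ 0.3805 -0.0231  0.014 ]] [ 0.45784114 -0.11948041  0.014     ] [np.float64(0.1476525601804876), np.float64(0.19857500358108549), np.float64(0.14805660015751723), np.float64(0.1973864994292155)]
```

View pics/crop.png

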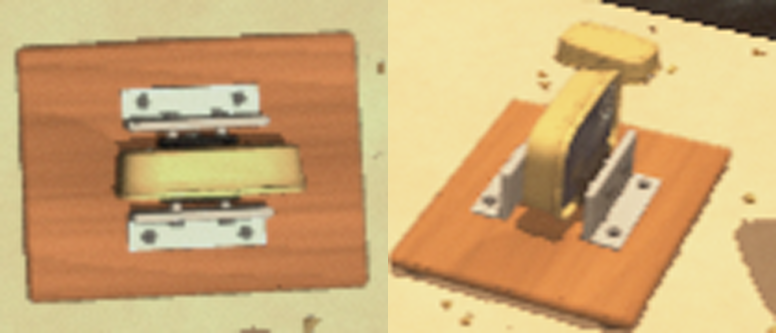

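The crop confirms the choice: a large cream tin on edge in the rack, with its blue lid towards the robot (-x) and the small flat tin behind it. The board measures 148 x 198 mm, which matches. Its centre is (0.458,-0.119) and its yaw about 2°. I'll move above it in three calls, turning the tool 75° in all.

{"fn": "apply_moves", "kwargs": {"steps": [{"translation": [0.035,0.07,0.006],"rotation": [0,0,0.084]},{"translation": [0.07,0.14,0.012],"rotation": [0,0,0.168]},{"translation": [0.105,0.21,0.018],"rotation": [0,0,0.252]},{"translation": [0.14,0.28,0.024],"rotation": [0,0,0.336]},{"translation": [0.175,0.35,0.03],"rotation": [0,0,0.42]},{"translation": [0.21,0.42,0.036],"rotation": [0,0,0.504]},{"translation": [0.245,0.49,0.042],"rotation": [0,0,0.588]},{"translation": [0.28,0.56,0.048],"rotation": [0,0,0.672]},{"translation": [0.315,0.63,0.054],"rotation": [0,0,0.756]},{"translation": [0.35,0.7,0.06],"rotation": [0,0,0.836]}], "jaw": -1}}

```text
t: 0.93
eef_pos: [0.2831, -0.47, 0.221]
ee_rot: [3.141, 0.0, -2.408]
force: [-0.1, -0.7, 0.0]
width: 0.0878
gripper_force: 0.0
```

{"fn": "apply_moves", "kwargs": {"steps": [{"translation": [0.035,0.07,0.006],"rotation": [0,0,0.084]},{"translation": [0.07,0.14,0.012],"rotation": [0,0,0.168]},{"translation": [0.105,0.21,0.018],"rotation": [0,0,0.252]},{"translation": [0.14,0.28,0.024],"rotation": [0,0,0.336]},{"translation": [0.175,0.35,0.03],"rotation": [0,0,0.42]},{"translation": [0.21,0.42,0.036],"rotation": [0,0,0.504]},{"translation": [0.245,0.49,0.042],"rotation": [0,0,0.588]},{"translation": [0.28,0.56,0.048],"rotation": [0,0,0.672]},{"translation": [0.315,0.63,0.054],"rotation": [0,0,0.756]},{"translation": [0.35,0.7,0.06],"rotation": [0,0,0.836]}]}}

```text
t: 1.77
eef_pos: [0.3705, -0.295, 0.2361]
ee_rot: [3.141, 0.0, -1.97]
force: [0.1, -0.4, 0.3]
width: 0.0877
gripper_force: 0.0
```

{"fn": "apply_moves", "kwargs": {"steps": [{"translation": [0.035,0.07,0.006],"rotation": [0,0,0.084]},{"translation": [0.07,0.14,0.012],"rotation": [0,0,0.168]},{"translation": [0.105,0.21,0.018],"rotation": [0,0,0.252]},{"translation": [0.14,0.28,0.024],"rotation": [0,0,0.336]},{"translation": [0.175,0.35,0.03],"rotation": [0,0,0.42]},{"translation": [0.21,0.42,0.036],"rotation": [0,0,0.504]},{"translation": [0.245,0.49,0.042],"rotation": [0,0,0.588]},{"translation": [0.28,0.56,0.048],"rotation": [0,0,0.672]},{"translation": [0.315,0.63,0.054],"rotation": [0,0,0.756]},{"translation": [0.35,0.7,0.06],"rotation": [0,0,0.836]}]}}

```text
t: 2.6
eef_pos: [0.458, -0.1201, 0.2511]
ee_rot: [3.141, 0.0, -1.532]
force: [-0.2, -0.6, 0.9]
width: 0.0876
gripper_force: 0.0
```

```bash
python3 - <<'E'
from h import *
import station
s=get_state();print(s['t'],s['eef_pos'],s['ee_rot'],s['q'],getattr(station,'hold_point_z',None),[x for x in dir(station) if x[0]!='_'])
c=camera_model('wrist');print(c)
cv2.imwrite('pics/w1.png',grab_frame('wrist'))
E
```

```text
2.6 [ 0.45796773 -0.1201066   0.25111008] [ 3.14114858e+00  1.45924004e-04 -1.53243449e+00] [ 1.60428812e-01 -8.76943198e-03 -3.40277703e-01 -2.10332936e-04
 -1.23971106e+00 -1.21998524e-01] 0.0188 ['Unreachable', 'camera_model', 'get_state', 'grab_frame', 'hold_point_z', 'job_done']
{'fx': 362.79669539013526, 'fy': 362.79669539013526, 'cx': 322.206265816583, 'cy': 240.72134217146169, 'xyz': array([ 0.46070544, -0.19783219,  0.42992089]), 'rotation': array([ 2.85155891e+00,  9.54165810e-05, -3.10324101e+00])}
```

View pics/w1.png

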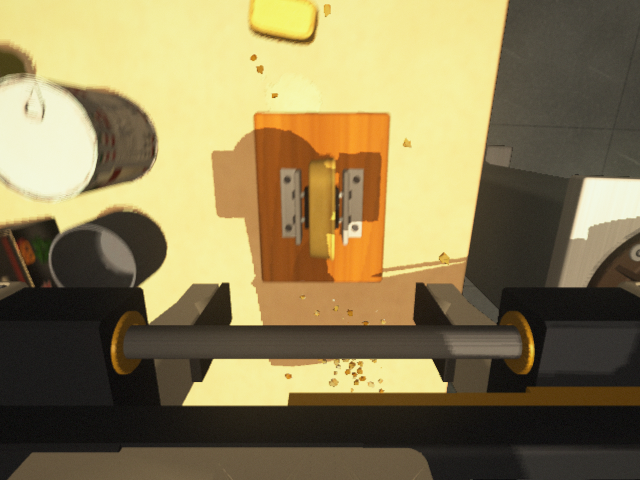

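The wrist view shows the rack board at (255-389,113-282), with the tin's upper edge as a vertical strip from (322,158) to (321,258). Next I'll measure the ends by mask in both views.

```bash
python3 - <<'E'
from h import *
def blob(im,roi,lo,hi,seed):
    h=cv2.cvtColor(im,cv2.COLOR_BGR2HSV);m=cv2.inRange(h,lo,hi);q=np.zeros_like(m);x0,y0,x1,y1=roi;q[y0:y1,x0:x1]=m[y0:y1,x0:x1]
    q=cv2.morphologyEx(q,cv2.MORPH_OPEN,np.ones((3,3)))
    n,l,st,ce=cv2.connectedComponentsWithStats(q);i=l[seed[1],seed[0]];print('lab',i,st[i]);return (l==i).astype(np.uint8)
w=cv2.imread('pics/w1.png');t=cv2.imread('pics/top0.png')
hw=cv2.cvtColor(w,cv2.COLOR_BGR2HSV);print(hw[165:256:15,322].tolist(),hw[205,300:345:4].tolist(),hw[270,320])
ct=camera_model('top');cw=camera_model('wrist')
mt=blob(t,(360,270,435,312),(19,50,60),(40,255,255),(397,292))
mw=blob(w,(296,140,346,272),(17,50,20),(40,255,255),(322,230))
out=[]
for m in(mt,mw):
    r=cv2.minAreaRect(max(cv2.findContours(m,0,1)[0],key=cv2.contourArea));print(r)
    b=cv2.boxPoints(r);
    e=sorted([(b[i]+b[(i+1)%4])/2 for i in range(4)],key=lambda p:-np.linalg.norm(p-r[0]))[:2];out.append(e)
A=sorted(out[0],key=lambda p:p[0]) # +y first
B=sorted(out[1],key=lambda p:-p[1])
for a,b in zip(A,B): print(a,b,meet(ray(ct,*a),ray(cw,*b)),onz(ct,*a,.084),onz(cw,*b,.084))
# board in wrist
m=cv2.inRange(hw,(0,120,20),(17,255,255));m[:,:235]=0;m[:,400:]=0;m[:100]=0;m[290:]=0
E
```

```text
[[19, 182, 165], [20, 173, 208], [19, 178, 188], [19, 181, 183], [19, 183, 185], [19, 188, 179], [18, 182, 153]] [[17, 91, 95], [13, 176, 97], [17, 163, 78], [19, 183, 190], [19, 180, 183], [19, 180, 181], [19, 177, 186], [18, 185, 174], [19, 178, 183], [16, 109, 61], [13, 199, 150], [18, 85, 135]] [ 13 207 133]
lab 1 [375 284  45  16 567]
lab 1 [ 308  159   28  101 2568]
((397.1261901855469, 291.3916320800781), (13.968990325927734, 44.23513412475586), 86.18592071533203)
((321.5, 209.0), (100.0, 27.0), 90.0)
[375.05762 292.86288] [321.5 259. ] (array([ 0.45688676, -0.07547667,  0.09015064]), np.float64(0.003163245503789958)) [ 0.45497421 -0.07605377  0.084     ] [ 0.4583896  -0.07346536  0.084     ]
[419.19476 289.92038] [321.5 159. ] (array([ 0.46062873, -0.17037006,  0.06182486]), np.float64(0.0037732320608340696)) [ 0.45987183 -0.16549187  0.084     ] [ 0.46248065 -0.1722381   0.084     ]
```

The tin's upper edge is centred at about (0.459,-0.121). Its measured height is 0.076, against 0.084 from the text, which is coarse. I'll go down closer to refine it.

{"fn": "apply_moves", "kwargs": {"steps": [{"translation": [0,0,-0.07],"rotation": [0,0,0]},{"translation": [0,0,-0.14],"rotation": [0,0,0]},{"translation": [0.004,0,-0.21],"rotation": [0,0,0]},{"translation": [0.004,0,-0.28],"rotation": [0,0,0]},{"translation": [0.004,0,-0.35],"rotation": [0,0,0]},{"translation": [0.004,0,-0.42],"rotation": [0,0,0]},{"translation": [0.004,0,-0.48],"rotation": [0,0,0]},{"translation": [0.004,0,-0.52],"rotation": [0,0,0]},{"translation": [0.004,0,-0.544],"rotation": [0,0,0]},{"translation": [0.004,0,-0.544],"rotation": [0,0,0]}]}}

```text
t: 3.48
eef_pos: [0.4582, -0.1211, 0.1142]
ee_rot: [3.139, -0.0, -1.535]
force: [-0.1, 0.3, 0.2]
width: 0.0876
gripper_force: 0.0
```

```bash
python3 - <<'E'
from h import *
s=get_state();print(s['eef_pos'],s['ee_rot']);c=camera_model('wrist');np.save('cw2.npy',c,allow_pickle=True);print(c['xyz'])
w=grab_frame('wrist');cv2.imwrite('pics/w2.png',w)
for p in([.459,-.073,.084],[.459,-.172,.084],[.459,-.12,.084]):print(proj(c,p))
E
```

```text
[ 0.45817329 -0.12114535  0.11416374] [ 3.13937874e+00 -9.79167115e-05 -1.53481454e+00]
[ 0.46104376 -0.19882675  0.29299165]
(np.float64(317.8662379246503), np.float64(334.1731085626741))
(np.float64(323.4799851531248), np.float64(181.47161898314351))
(np.float64(320.3537507640858), np.float64(266.50940721122777))
```

View pics/w2.png

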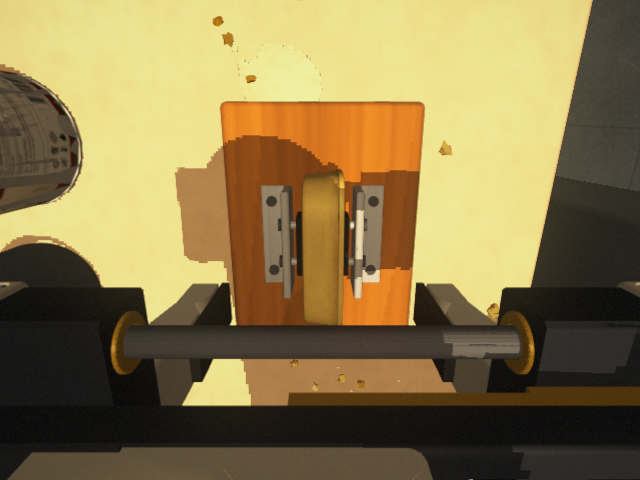

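The tin's upper face spans (302-343,171-325), between open fingers at columns 230 and 415. Its 41 px width fits 26 mm at z≈0.08. I'll quickly check the wrist calibration against the board edges.

```bash
python3 - <<'E'
from h import *
c=np.load('cw2.npy',allow_pickle=True).item();ct=camera_model('top')
print('board far edge',[onz(c,u,102,.014) for u in(223,421)],'cheek tops far/near',[onz(c,*p,.048) for p in((287,187),(361,187),(287,297),(357,297))])
print('tin far',onz(c,303,173,.084),onz(c,342,171,.084),'near',onz(c,304,323,.084),onz(c,341,325,.084))
for a,b in(((372,285.5),0),((372,298.5),0),((421,285),0),((421.9,296.5),0)):print('top',a,onz(ct,*a,.084))
# cheek ends: top image vs w2
for a,b in(((340+126/3.7,245+124/3.7),(287,297)),((340+268/3.7,245+121/3.7),(287,187)),((340+130/3.7,245+214/3.7),(357,297)),((340+272/3.7,245+211/3.7),(361,187)),((421.9,296.5),(342,171)),((372,298),(341,325))):print(meet(ray(ct,*a),ray(c,*b)))
E
```

```text
board far edge [array([ 0.53272027, -0.21733129,  0.014     ]), array([ 0.39018708, -0.22247232,  0.014     ])] cheek tops far/near [array([ 0.48311077, -0.16279066,  0.048     ]), array([ 0.43320105, -0.16457256,  0.048     ]), array([ 0.48244404, -0.08155311,  0.048     ]), array([ 0.43075627, -0.08336987,  0.048     ])]
tin far [ 0.47083075 -0.1763801   0.084     ] [ 0.448695   -0.17829663  0.084     ] near [ 0.46819814 -0.08082544  0.084     ] [ 0.44428429 -0.08021572  0.084     ]
top (372, 285.5) [ 0.46986779 -0.07009834  0.084     ]
top (372, 298.5) [ 0.44371044 -0.06970114  0.084     ]
top (421, 285) [ 0.46974996 -0.16934442  0.084     ]
top (421.9, 296.5) [ 0.44655693 -0.17071443  0.084     ]
(array([ 0.48286605, -0.07915717,  0.04300063]), np.float64(2.9916113302678085e-05))
(array([ 0.48377525, -0.16120388,  0.03778878]), np.float64(0.0005375724310904751))
(array([ 0.43096226, -0.0807744 ,  0.04257372]), np.float64(0.0017477551472945))
(array([ 0.43194535, -0.16284878,  0.03577194]), np.float64(0.00026818868169355576))
(array([ 0.44613071, -0.17586768,  0.05948028]), np.float64(0.00222727078106971))
(array([ 0.44337695, -0.07142422,  0.06850044]), np.float64(0.0006693003490028457))
```

The horizontal positions agree within 2 mm: centre (0.458,-0.121), yaw 2°. Heights triangulate a few mm low because of the camera calibration, but the tin's height relative to the cheeks is consistent with the text. I'll descend to TCP z=0.053 and grip.

{"fn": "apply_moves", "kwargs": {"steps": [{"translation": [0,0,-0.04],"rotation": [0,0,0]},{"translation": [0,0,-0.08],"rotation": [0,0,0]},{"translation": [0,0,-0.12],"rotation": [0,0,0]},{"translation": [0,0,-0.15],"rotation": [0,0,0]},{"translation": [0,0,-0.18],"rotation": [0,0,0]},{"translation": [0,0,-0.2],"rotation": [0,0,0]},{"translation": [0,0,-0.22],"rotation": [0,0,0]},{"translation": [0,0,-0.235],"rotation": [0,0,0]},{"translation": [0,0,-0.245],"rotation": [0,0,0]},{"translation": [0,0,-0.245],"rotation": [0,0,0]}]}}

```text
t: 4.37
eef_pos: [0.4588, -0.1211, 0.0536]
ee_rot: [3.141, -0.0, -1.535]
force: [-0.5, -0.0, 0.1]
width: 0.0872
gripper_force: 0.0
```

{"fn": "apply_moves", "kwargs": {"steps": [{"translation": [0,0,0],"rotation": [0,0,0]},{"translation": [0,0,0],"rotation": [0,0,0]},{"translation": [0,0,0],"rotation": [0,0,0]},{"translation": [0,0,0],"rotation": [0,0,0]},{"translation": [0,0,0],"rotation": [0,0,0]},{"translation": [0,0,0],"rotation": [0,0,0]},{"translation": [0,0,0],"rotation": [0,0,0]},{"translation": [0,0,0],"rotation": [0,0,0]},{"translation": [0,0,0],"rotation": [0,0,0]},{"translation": [0,0,0],"rotation": [0,0,0]}], "jaw": 1, "newtons": 55}}

```text
t: 5.2
eef_pos: [0.4589, -0.1211, 0.054]
ee_rot: [3.141, -0.0, -1.535]
force: [-2.6, 0.2, 0.5]
width: 0.0264
gripper_force: 0.5
```

```bash
python3 - <<'E'
from h import *
s=get_state();print(s['t'],s['eef_pos'],s['ee_rot'],s['width'],s['gripper_force'],s['force'],s['moment'])
f=grab_frame('side');cv2.imwrite('pics/s1.png',cv2.resize(f[160:300,310:470],None,fx=4,fy=4,interpolation=2))
E
```

```text
5.2 [ 0.45891879 -0.12105959  0.05398601] [ 3.14146752e+00 -1.66538213e-05 -1.53457050e+00] 0.026378145131055145 0.4744325391948223 [-2.58945373  0.20869137  0.51328683] [-0.04538751  1.08557274 -0.07921931]
```

View pics/s1.png

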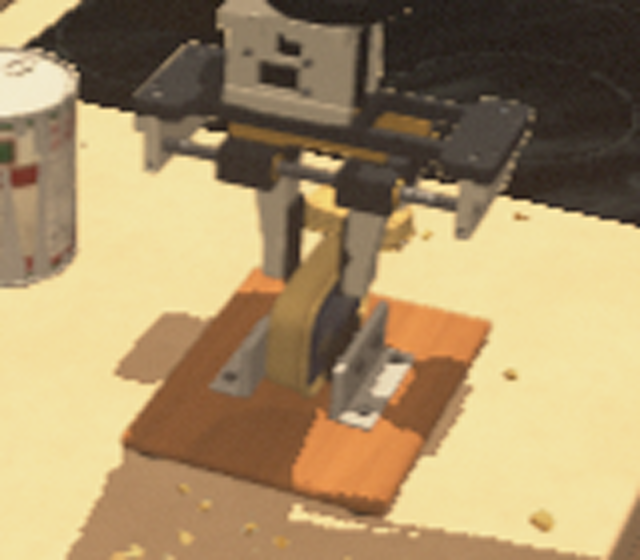

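The fingers straddle the tin's upper edge at width 26.4 mm, clear of the cheeks at (235,345) and (365,355), and the rack is undisturbed. Now I'll work out the rocking rows: pivot at z=0.036, axis along rack x, ±8.5°, 1.2 mm of creep per swing.

```bash
cat > rock.py <<'E'
import numpy as np,sys
def rows(th0,h0,ths,hs):
    P=lambda t,h:np.array([-h*np.sin(np.radians(t)),h*np.cos(np.radians(t))])
    out=[]
    for t,h in zip(ths,hs):
        d=P(t,h)-P(th0,h0)
        out.append('{"translation": [%.4f, %.4f, %.4f], "rotation": [%.3f, %.4f, 0]}'%(-.035*d[0]/250,d[0]/250,d[1]/250,(t-th0)/30,.035*(t-th0)/30))
    print('['+', '.join(out)+']')
E
python3 - <<'E'
from rock import *
rows(0,18,[0,0,2.8,5.6,8.5,5.1,1.7,-1.7,-5.1,-8.5],[18,18,18.2,18.4,18.6,18.84,19.08,19.32,19.56,19.8])
sw=[-5.1,-1.7,1.7,5.1,8.5,5.1,1.7,-1.7,-5.1,-8.5]
for h in(19.8,24.6,29.4,34.2):rows(-8.5,h,sw,h+.24*np.arange(1,11))
E
```

```text
[{"translation": [-0.0000, 0.0000, 0.0000], "rotation": [0.000, 0.0000, 0]}, {"translation": [-0.0000, 0.0000, 0.0000], "rotation": [0.000, 0.0000, 0]}, {"translation": [0.0001, -0.0036, 0.0007], "rotation": [0.093, 0.0033, 0]}, {"translation": [0.0003, -0.0072, 0.0012], "rotation": [0.187, 0.0065, 0]}, {"translation": [0.0004, -0.0110, 0.0016], "rotation": [0.283, 0.0099, 0]}, {"translation": [0.0002, -0.0067, 0.0031], "rotation": [0.170, 0.0059, 0]}, {"translation": [0.0001, -0.0023, 0.0043], "rotation": [0.057, 0.0020, 0]}, {"translation": [-0.0001, 0.0023, 0.0052], "rotation": [-0.057, -0.0020, 0]}, {"translation": [-0.0002, 0.0070, 0.0059], "rotation": [-0.170, -0.0059, 0]}, {"translation": [-0.0004, 0.0117, 0.0063], "rotation": [-0.283, -0.0099, 0]}]
[{"translation": [0.0002, -0.0046, 0.0015], "rotation": [0.113, 0.0040, 0]}, {"translation": [0.0003, -0.0093, 0.0028], "rotation": [0.227, 0.0079, 0]}, {"translation": [0.0005, -0.0141, 0.0037], "rotation": [0.340, 0.0119, 0]}, {"translation": [0.0007, -0.0191, 0.0044], "rotation": [0.453, 0.0159, 0]}, {"translation": [0.0008, -0.
[... 2010 characters left out ...]
13, 0.0040, 0]}, {"translation": [0.0006, -0.0161, 0.0034], "rotation": [0.227, 0.0079, 0]}, {"translation": [0.0009, -0.0244, 0.0043], "rotation": [0.340, 0.0119, 0]}, {"translation": [0.0011, -0.0327, 0.0048], "rotation": [0.453, 0.0159, 0]}, {"translation": [0.0014, -0.0412, 0.0047], "rotation": [0.567, 0.0198, 0]}, {"translation": [0.0012, -0.0329, 0.0067], "rotation": [0.453, 0.0159, 0]}, {"translation": [0.0009, -0.0245, 0.0082], "rotation": [0.340, 0.0119, 0]}, {"translation": [0.0006, -0.0159, 0.0091], "rotation": [0.227, 0.0079, 0]}, {"translation": [0.0003, -0.0073, 0.0096], "rotation": [0.113, 0.0040, 0]}, {"translation": [-0.0000, 0.0014, 0.0095], "rotation": [0.000, 0.0000, 0]}]
```

{"fn": "apply_moves", "kwargs": {"steps": [{"translation": [0,0,0],"rotation": [0,0,0]},{"translation": [0,0,0],"rotation": [0,0,0]},{"translation": [0.0001,-0.0036,0.0007],"rotation": [0.093,0.0033,0]},{"translation": [0.0003,-0.0072,0.0012],"rotation": [0.187,0.0065,0]},{"translation": [0.0004,-0.011,0.0016],"rotation": [0.283,0.0099,0]},{"translation": [0.0002,-0.0067,0.0031],"rotation": [0.17,0.0059,0]},{"translation": [0.0001,-0.0023,0.0043],"rotation": [0.057,0.002,0]},{"translation": [-0.0001,0.0023,0.0052],"rotation": [-0.057,-0.002,0]},{"translation": [-0.0002,0.007,0.0059],"rotation": [-0.17,-0.0059,0]},{"translation": [-0.0004,0.0117,0.0063],"rotation": [-0.283,-0.0099,0]}]}}

```text
t: 6.08
eef_pos: [0.4584, -0.1182, 0.0553]
ee_rot: [3.141, -0.151, -1.535]
force: [0.2, -3.6, -5.1]
width: 0.0246
gripper_force: 55.0
```

```bash
python3 - <<'E'
from h import *
s=get_state();print(s['t'],s['eef_pos'],s['ee_rot'],s['width'],s['gripper_force'],s['force'],s['moment'])
f=grab_frame('side');cv2.imwrite('pics/s2.png',cv2.resize(f[160:300,310:470],None,fx=4,fy=4,interpolation=2))
E
```

```text
6.0833 [ 0.45841849 -0.11824894  0.05531273] [ 3.14140398 -0.15083788 -1.5351777 ] 0.024624837812958128 54.99786576256156 [ 0.15268446 -3.57283411 -5.118424  ] [-0.52930589  0.11646102 -0.0931694 ]
```

View pics/s2.png

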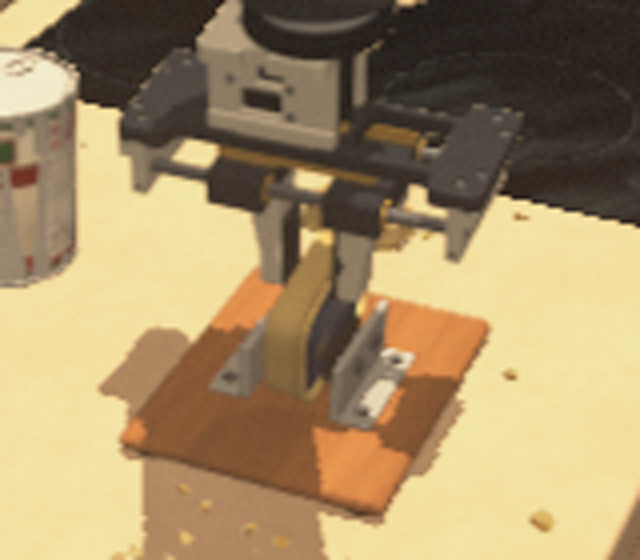

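The tin tips with the tool and the rack board is unmoved, with corners still at (125,440) and (385,512). Downward pull is 5 N, below the rack's weight. Continuing.

{"fn": "apply_moves", "kwargs": {"steps": [{"translation": [0.0002,-0.0046,0.0015],"rotation": [0.113,0.004,0]},{"translation": [0.0003,-0.0093,0.0028],"rotation": [0.227,0.0079,0]},{"translation": [0.0005,-0.0141,0.0037],"rotation": [0.34,0.0119,0]},{"translation": [0.0007,-0.0191,0.0044],"rotation": [0.453,0.0159,0]},{"translation": [0.0008,-0.0241,0.0047],"rotation": [0.567,0.0198,0]},{"translation": [0.0007,-0.0193,0.0063],"rotation": [0.453,0.0159,0]},{"translation": [0.0005,-0.0143,0.0076],"rotation": [0.34,0.0119,0]},{"translation": [0.0003,-0.0091,0.0085],"rotation": [0.227,0.0079,0]},{"translation": [0.0001,-0.0039,0.0092],"rotation": [0.113,0.004,0]},{"translation": [0,0.0014,0.0095],"rotation": [0,0,0]}]}}

```text
t: 6.97
eef_pos: [0.4585, -0.118, 0.0578]
ee_rot: [3.142, -0.15, -1.535]
force: [0.6, -3.5, -4.4]
width: 0.0243
gripper_force: 55.0
```

{"fn": "apply_moves", "kwargs": {"steps": [{"translation": [0.0002,-0.0052,0.0016],"rotation": [0.113,0.004,0]},{"translation": [0.0004,-0.0104,0.0029],"rotation": [0.227,0.0079,0]},{"translation": [0.0006,-0.0158,0.0038],"rotation": [0.34,0.0119,0]},{"translation": [0.0008,-0.0213,0.0045],"rotation": [0.453,0.0159,0]},{"translation": [0.0009,-0.027,0.0047],"rotation": [0.567,0.0198,0]},{"translation": [0.0008,-0.0215,0.0064],"rotation": [0.453,0.0159,0]},{"translation": [0.0006,-0.016,0.0077],"rotation": [0.34,0.0119,0]},{"translation": [0.0004,-0.0102,0.0086],"rotation": [0.227,0.0079,0]},{"translation": [0.0002,-0.0044,0.0093],"rotation": [0.113,0.004,0]},{"translation": [0,0.0014,0.0095],"rotation": [0,0,0]}]}}

```text
t: 7.8
eef_pos: [0.4586, -0.1177, 0.0602]
ee_rot: [3.142, -0.15, -1.535]
force: [0.6, -4.5, -5.3]
width: 0.0247
gripper_force: 55.0
```

```bash
cat > look.py <<'E'
from h import *
import sys
s=get_state();print(s['t'],s['eef_pos'],s['force'],s['moment'],s['width'])
t=grab_frame('top');h=cv2.cvtColor(t,cv2.COLOR_BGR2HSV);h0=cv2.cvtColor(cv2.imread('pics/top0.png'),cv2.COLOR_BGR2HSV)
for q in(h0,h):
    m=cv2.inRange(q,(0,110,60),(14,255,255));m[:, :340]=0;m[:,445:]=0;m[:245]=0;m[335:]=0
    e=[np.flatnonzero(m[:,340:370].sum(1)>1000),np.flatnonzero(m[:,435:440].sum(1)>600),np.flatnonzero(m[305:320].sum(0)>1000)]
    print([(x[0],x[-1]) if len(x) else None for x in e])
cv2.imwrite(f'pics/{sys.argv[1]}.png',np.vstack([cv2.resize(grab_frame('side')[190:290,330:460],None,fx=4,fy=4,interpolation=2)]))
E
python3 look.py s3
```

```text
7.8 [ 0.45858855 -0.11765258  0.06017106] [ 0.61213445 -4.51318971 -5.30040767] [-0.64820958  0.10434963 -0.07088107] 0.024681969144427645
[(np.int64(257), np.int64(325)), (np.int64(289), np.int64(321)), (np.int64(347), np.int64(438))]
[(np.int64(256), np.int64(290)), None, None]
```

{"fn": "apply_moves", "kwargs": {"steps": [{"translation": [0.0002,-0.0057,0.0016],"rotation": [0.113,0.004,0]},{"translation": [0.0004,-0.0116,0.003],"rotation": [0.227,0.0079,0]},{"translation": [0.0006,-0.0175,0.0039],"rotation": [0.34,0.0119,0]},{"translation": [0.0008,-0.0236,0.0045],"rotation": [0.453,0.0159,0]},{"translation": [0.001,-0.0298,0.0047],"rotation": [0.567,0.0198,0]},{"translation": [0.0008,-0.0238,0.0064],"rotation": [0.453,0.0159,0]},{"translation": [0.0006,-0.0177,0.0078],"rotation": [0.34,0.0119,0]},{"translation": [0.0004,-0.0114,0.0087],"rotation": [0.227,0.0079,0]},{"translation": [0.0002,-0.005,0.0093],"rotation": [0.113,0.004,0]},{"translation": [0,0.0014,0.0095],"rotation": [0,0,0]}]}}

```text
t: 8.73
eef_pos: [0.4587, -0.1174, 0.0627]
ee_rot: [-3.141, -0.149, -1.536]
force: [0.3, -4.6, -5.3]
width: 0.0245
gripper_force: 55.0
```

{"fn": "apply_moves", "kwargs": {"steps": [{"translation": [0.0002,-0.0063,0.0017],"rotation": [0.113,0.004,0]},{"translation": [0.0004,-0.0127,0.0031],"rotation": [0.227,0.0079,0]},{"translation": [0.0007,-0.0193,0.004],"rotation": [0.34,0.0119,0]},{"translation": [0.0009,-0.0259,0.0046],"rotation": [0.453,0.0159,0]},{"translation": [0.0011,-0.0327,0.0047],"rotation": [0.567,0.0198,0]},{"translation": [0.0009,-0.0261,0.0065],"rotation": [0.453,0.0159,0]},{"translation": [0.0007,-0.0194,0.0079],"rotation": [0.34,0.0119,0]},{"translation": [0.0004,-0.0126,0.0088],"rotation": [0.227,0.0079,0]},{"translation": [0.0002,-0.0056,0.0094],"rotation": [0.113,0.004,0]},{"translation": [0,0.0014,0.0095],"rotation": [0,0,0]}]}}

```text
t: 9.57
eef_pos: [0.4588, -0.1171, 0.065]
ee_rot: [-3.141, -0.149, -1.535]
force: [1.3, -4.6, -4.2]
width: 0.0246
gripper_force: 55.0
```

```bash
cat > look.py <<'E'
from h import *
import sys
s=get_state();print(s['t'],s['eef_pos'],s['force'],s['moment'],s['width'])
def ext(f):
    h=cv2.cvtColor(f,cv2.COLOR_BGR2HSV);m=cv2.inRange(h,(0,130,50),(15,255,255));m[:225]=0;m[295:]=0;m[:,:335]=0;m[:,440:]=0
    m=cv2.morphologyEx(m,cv2.MORPH_OPEN,np.ones((3,3)));k=max(cv2.findContours(m,0,1)[0],key=cv2.contourArea)[:,0]
    return k[k[:,0].argmin()],k[k[:,0].argmax()],k[k[:,1].argmax()]
f=grab_frame('side');print(ext(cv2.imread('pics/side0.png')),ext(f))
cv2.imwrite(f'pics/{sys.argv[1]}.png',cv2.resize(f[160:300,310:470],None,fx=4,fy=4,interpolation=2))
E
python3 look.py s4
```

```text
9.5667 [ 0.45875549 -0.11705067  0.06503727] [ 1.26757341 -4.5831908  -4.21881686] [-0.70920041  0.03139794 -0.06116368] 0.02458807026545237
(array([341, 268], dtype=int32), array([431, 243], dtype=int32), array([401, 288], dtype=int32)) (array([340, 268], dtype=int32), array([431, 243], dtype=int32), array([400, 288], dtype=int32))
```

View pics/s4.png

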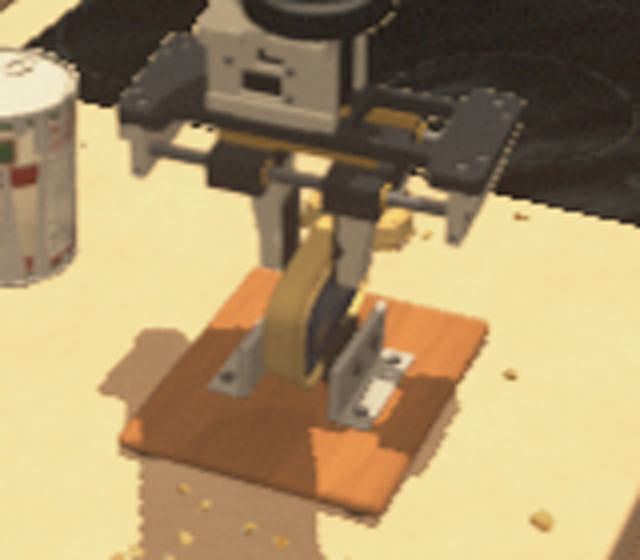

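The tin's lower end has climbed from row 398 to 385, while the rack corners are within 1 px of the start. Continuing with the remaining 11 mm.

{"fn": "apply_moves", "kwargs": {"steps": [{"translation": [0.0002,-0.0068,0.0018],"rotation": [0.113,0.004,0]},{"translation": [0.0005,-0.0138,0.0032],"rotation": [0.227,0.0079,0]},{"translation": [0.0007,-0.021,0.0041],"rotation": [0.34,0.0119,0]},{"translation": [0.001,-0.0282,0.0047],"rotation": [0.453,0.0159,0]},{"translation": [0.0012,-0.0355,0.0047],"rotation": [0.567,0.0198,0]},{"translation": [0.001,-0.0283,0.0066],"rotation": [0.453,0.0159,0]},{"translation": [0.0007,-0.0211,0.008],"rotation": [0.34,0.0119,0]},{"translation": [0.0005,-0.0137,0.0089],"rotation": [0.227,0.0079,0]},{"translation": [0.0002,-0.0062,0.0094],"rotation": [0.113,0.004,0]},{"translation": [0,0.0014,0.0095],"rotation": [0,0,0]}]}}

```text
t: 10.45
eef_pos: [0.4588, -0.1167, 0.0675]
ee_rot: [-3.141, -0.149, -1.535]
force: [0.1, -4.6, -4.1]
width: 0.0244
gripper_force: 55.0
```

{"fn": "apply_moves", "kwargs": {"steps": [{"translation": [0.0002,-0.0074,0.0018],"rotation": [0.113,0.004,0]},{"translation": [0.0005,-0.015,0.0033],"rotation": [0.227,0.0079,0]},{"translation": [0.0008,-0.0227,0.0042],"rotation": [0.34,0.0119,0]},{"translation": [0.001,-0.0305,0.0047],"rotation": [0.453,0.0159,0]},{"translation": [0.0013,-0.0384,0.0047],"rotation": [0.567,0.0198,0]},{"translation": [0.0011,-0.0306,0.0066],"rotation": [0.453,0.0159,0]},{"translation": [0.0008,-0.0228,0.0081],"rotation": [0.34,0.0119,0]},{"translation": [0.0005,-0.0148,0.009],"rotation": [0.227,0.0079,0]},{"translation": [0.0002,-0.0068,0.0095],"rotation": [0.113,0.004,0]},{"translation": [0,0.0014,0.0095],"rotation": [0,0,0]}]}}

```text
t: 11.28
eef_pos: [0.4588, -0.1164, 0.0699]
ee_rot: [-3.141, -0.149, -1.535]
force: [0.6, -4.3, -2.9]
width: 0.0247
gripper_force: 55.0
```

{"fn": "apply_moves", "kwargs": {"steps": [{"translation": [0.0003,-0.008,0.0019],"rotation": [0.113,0.004,0]},{"translation": [0.0006,-0.0161,0.0034],"rotation": [0.227,0.0079,0]},{"translation": [0.0009,-0.0244,0.0043],"rotation": [0.34,0.0119,0]},{"translation": [0.0011,-0.0327,0.0048],"rotation": [0.453,0.0159,0]},{"translation": [0.0014,-0.0412,0.0047],"rotation": [0.567,0.0198,0]},{"translation": [0.0012,-0.0329,0.0067],"rotation": [0.453,0.0159,0]},{"translation": [0.0009,-0.0245,0.0082],"rotation": [0.34,0.0119,0]},{"translation": [0.0006,-0.0159,0.0091],"rotation": [0.227,0.0079,0]},{"translation": [0.0003,-0.0073,0.0096],"rotation": [0.113,0.004,0]},{"translation": [0,0.0014,0.0095],"rotation": [0,0,0]}]}}

```text
t: 12.12
eef_pos: [0.4607, -0.1163, 0.0742]
ee_rot: [-3.139, -0.15, -1.534]
force: [-4.8, -5.9, 21.2]
width: 0.0245
gripper_force: 55.0
```

```bash
python3 look.py s5; python3 - <<'E'
from rock import *
sw=[-5.1,-1.7,1.7,5.1,8.5,5.1,1.7,-1.7,-5.1,-8.5]
for h in(36.6,39,41.4):rows(-8.5,h,sw,h+.24*np.arange(1,11))
E
```

```text
12.1167 [ 0.46066347 -0.11627273  0.07420838] [-4.80866124 -5.93888276 21.24737192] [-3.19120483  1.53877835 -0.24019502] 0.024536185571667517
(array([341, 268], dtype=int32), array([431, 243], dtype=int32), array([401, 288], dtype=int32)) (array([341, 267], dtype=int32), array([431, 243], dtype=int32), array([401, 288], dtype=int32))
[{"translation": [0.0003, -0.0085, 0.0020], "rotation": [0.113, 0.0040, 0]}, {"translation": [0.0006, -0.0172, 0.0035], "rotation": [0.227, 0.0079, 0]}, {"translation": [0.0009, -0.0261, 0.0044], "rotation": [0.340, 0.0119, 0]}, {"translation": [0.0012, -0.0350, 0.0049], "rotation": [0.453, 0.0159, 0]}, {"translation": [0.0015, -0.0440, 0.0047], "rotation": [0.567, 0.0198, 0]}, {"translation": [0.0012, -0.0352, 0.0068], "rotation": [0.453, 0.0159, 0]}, {"translation": [0.0009, -0.0262, 0.0083], "rotation": [0.340, 0.0119, 0]}, {"translation": [0.0006, -0.0171, 0.0092], "rotation": [0.227, 0.0079, 0]}, {"translation": [0.0003, -0.0079, 0.0096], "rotation": [0.113, 0.0040, 0]}, {"translation": [-0.0000, 0.0014, 0.0095], "rotation": [0.000, 0.0000, 0]}]
[{
[... 819 characters left out ...]
13, 0.0040, 0]}, {"translation": [0.0007, -0.0195, 0.0037], "rotation": [0.227, 0.0079, 0]}, {"translation": [0.0010, -0.0295, 0.0046], "rotation": [0.340, 0.0119, 0]}, {"translation": [0.0014, -0.0395, 0.0050], "rotation": [0.453, 0.0159, 0]}, {"translation": [0.0017, -0.0497, 0.0047], "rotation": [0.567, 0.0198, 0]}, {"translation": [0.0014, -0.0397, 0.0069], "rotation": [0.453, 0.0159, 0]}, {"translation": [0.0010, -0.0296, 0.0085], "rotation": [0.340, 0.0119, 0]}, {"translation": [0.0007, -0.0193, 0.0094], "rotation": [0.227, 0.0079, 0]}, {"translation": [0.0003, -0.0090, 0.0098], "rotation": [0.113, 0.0040, 0]}, {"translation": [-0.0000, 0.0014, 0.0095], "rotation": [0.000, 0.0000, 0]}]
```

View pics/s5.png

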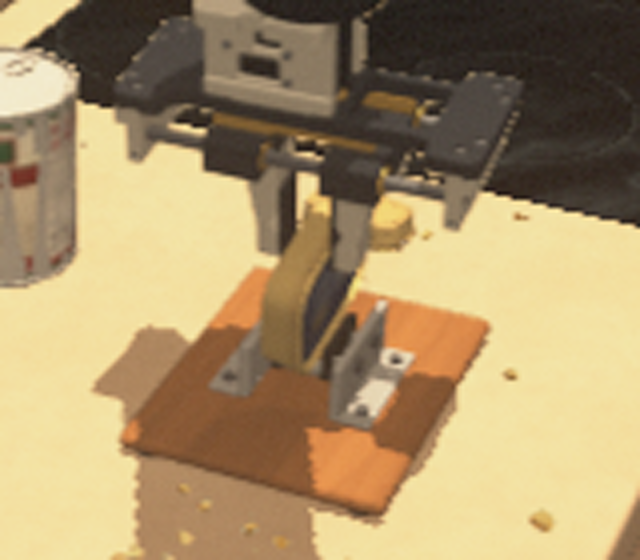

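The tin is nearly out, and the rack is unmoved. An upward kick of 21 N has appeared, so I'll check whether it persists.

```bash
python3 - <<'E'
from h import *
for i in range(3):
    s=get_state();print(s['t'],s['eef_pos'],s['ee_rot'],s['force'],s['moment'],s['width']);f=grab_frame('side')
cv2.imwrite('pics/w3.png',grab_frame('wrist'))
E
```

```text
12.1667 [ 0.46036513 -0.11609272  0.07422442] [-3.13896876 -0.15497946 -1.53354775] [-1.75318947 -4.39754136 17.02819357] [-2.53667828  0.26624588 -0.09842718] 0.024614420223108176
12.2167 [ 0.46039046 -0.11567329  0.07423693] [-3.13957684 -0.150813   -1.53057941] [-0.88106208 -6.97944543 17.26325561] [-3.18215127  0.2073823  -0.11627148] 0.024432630884028896
12.2667 [ 0.46040348 -0.11566138  0.07424074] [-3.13961693 -0.14877725 -1.53076995] [-1.61111835 -4.88886241 14.24136315] [-2.231673    0.53397032 -0.13587121] 0.024712062764223806
```

The upward push of about 15 N comes from the sprung pads closing under the tin's sloped edge, so they are squeezing it out and pressing the rack down rather than lifting it. I'll keep rocking with slightly more rise.

{"fn": "apply_moves", "kwargs": {"steps": [{"translation": [0.0003,-0.0085,0.003],"rotation": [0.113,0.004,0]},{"translation": [0.0006,-0.0172,0.0054],"rotation": [0.227,0.0079,0]},{"translation": [0.0009,-0.0261,0.0073],"rotation": [0.34,0.0119,0]},{"translation": [0.0012,-0.035,0.0087],"rotation": [0.453,0.0159,0]},{"translation": [0.0015,-0.044,0.0095],"rotation": [0.567,0.0198,0]},{"translation": [0.0012,-0.0352,0.0116],"rotation": [0.453,0.0159,0]},{"translation": [0.0009,-0.0262,0.0131],"rotation": [0.34,0.0119,0]},{"translation": [0.0006,-0.0171,0.014],"rotation": [0.227,0.0079,0]},{"translation": [0.0003,-0.0079,0.0144],"rotation": [0.113,0.004,0]},{"translation": [0,0.002,0.0143],"rotation": [0,0,0]}]}}

```text
t: 13.2
eef_pos: [0.4599, -0.115, 0.0763]
ee_rot: [-3.139, -0.148, -1.535]
force: [1.0, -1.0, -2.6]
width: 0.0249
gripper_force: 55.0
```

```bash
python3 look.py s6; python3 - <<'E'
from rock import *
sw=[-5.1,-1.7,1.7,5.1,8.5,5.1,3.4,1.7,0,0]
h=40.2;rows(-8.5,h,sw,h+.3*np.arange(1,11))
E
```

```text
13.2 [ 0.45990463 -0.11499333  0.0762639 ] [ 0.96469862 -1.03746451 -2.55805877] [ 0.42066731 -0.05573771  0.01086245] 0.024892588478609822
(array([341, 268], dtype=int32), array([431, 243], dtype=int32), array([401, 288], dtype=int32)) (array([341, 267], dtype=int32), array([431, 243], dtype=int32), array([402, 288], dtype=int32))
[{"translation": [0.0003, -0.0094, 0.0023], "rotation": [0.113, 0.0040, 0]}, {"translation": [0.0007, -0.0189, 0.0041], "rotation": [0.227, 0.0079, 0]}, {"translation": [0.0010, -0.0286, 0.0053], "rotation": [0.340, 0.0119, 0]}, {"translation": [0.0013, -0.0385, 0.0059], "rotation": [0.453, 0.0159, 0]}, {"translation": [0.0017, -0.0484, 0.0059], "rotation": [0.567, 0.0198, 0]}, {"translation": [0.0014, -0.0387, 0.0083], "rotation": [0.453, 0.0159, 0]}, {"translation": [0.0012, -0.0338, 0.0099], "rotation": [0.397, 0.0139, 0]}, {"translation": [0.0010, -0.0288, 0.0113], "rotation": [0.340, 0.0119, 0]}, {"translation": [0.0008, -0.0238, 0.0126], "rotation": [0.283, 0.0099, 0]}, {"translation": [0.0008, -0.0238, 0.0138], "rotation": [0.283, 0.0099, 0]}]
```

The force has dropped to about the tin's own weight. One more swing with rise, ending level.

{"fn": "apply_moves", "kwargs": {"steps": [{"translation": [0.0003,-0.0094,0.0023],"rotation": [0.113,0.004,0]},{"translation": [0.0007,-0.0189,0.0041],"rotation": [0.227,0.0079,0]},{"translation": [0.001,-0.0286,0.0053],"rotation": [0.34,0.0119,0]},{"translation": [0.0013,-0.0385,0.0059],"rotation": [0.453,0.0159,0]},{"translation": [0.0017,-0.0484,0.0059],"rotation": [0.567,0.0198,0]},{"translation": [0.0014,-0.0387,0.0083],"rotation": [0.453,0.0159,0]},{"translation": [0.0012,-0.0338,0.0099],"rotation": [0.397,0.0139,0]},{"translation": [0.001,-0.0288,0.0113],"rotation": [0.34,0.0119,0]},{"translation": [0.0008,-0.0238,0.0126],"rotation": [0.283,0.0099,0]},{"translation": [0.0008,-0.0238,0.0126],"rotation": [0.283,0.0099,0]}]}}

```text
t: 14.08
eef_pos: [0.4588, -0.1207, 0.0788]
ee_rot: [-3.141, 0.001, -1.534]
force: [-0.5, -0.8, -2.1]
width: 0.0247
gripper_force: 55.0
```

```bash
python3 look.py s7
```

```text
14.0833 [ 0.45882731 -0.12067697  0.07881949] [-0.51646021 -0.84600934 -2.10789729] [0.08241463 0.2071184  0.00132339] 0.024735429064491794
(array([341, 268], dtype=int32), array([431, 243], dtype=int32), array([401, 288], dtype=int32)) (array([341, 268], dtype=int32), array([431, 243], dtype=int32), array([401, 288], dtype=int32))
```

View pics/s7.png

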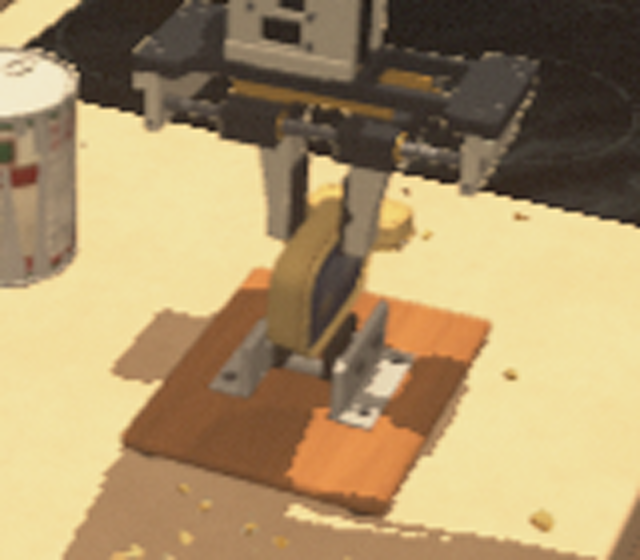

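The tin is out of the pads and level, with its lower edge at (270-330,350) above the pads. The force is about its own weight and the rack is exactly where it started. I'll lift it slowly by 22 mm.

{"fn": "apply_moves", "kwargs": {"steps": [{"translation": [0,0,0.006],"rotation": [0,0,0]},{"translation": [0,0,0.014],"rotation": [0,0,0]},{"translation": [0,0,0.024],"rotation": [0,0,0]},{"translation": [0,0,0.036],"rotation": [0,0,0]},{"translation": [0,0,0.05],"rotation": [0,0,0]},{"translation": [0,0,0.064],"rotation": [0,0,0]},{"translation": [0,0,0.076],"rotation": [0,0,0]},{"translation": [0,0,0.084],"rotation": [0,0,0]},{"translation": [0,0,0.088],"rotation": [0,0,0]},{"translation": [0,0,0.088],"rotation": [0,0,0]}]}}

```text
t: 14.97
eef_pos: [0.4592, -0.1211, 0.1012]
ee_rot: [-3.141, 0.0, -1.534]
force: [0.6, 0.4, -3.0]
width: 0.025
gripper_force: 55.0
```

```bash
python3 look.py s8;python3 - <<'E'
from h import *
s=get_state();print(s['ee_rot'],s['eef_pos'])
cs=camera_model('side');f=grab_frame('side')
h=cv2.cvtColor(f,cv2.COLOR_BGR2HSV)
# predicted tin corners, level, bottom z=.071
for x in(.446,.472):
  for y in(-.0685,-.1735):
    print(x,y,[np.round(proj(cs,[x+(-.035)*(y+.121),y,z])) for z in(.071,.134)])
a=cv2.resize(f[165:275,345:445],None,fx=5,fy=5,interpolation=2);w=grab_frame('wrist')
cv2.imwrite('pics/fin.png',np.hstack([a[:,:420],cv2.resize(w[120:420,230:430],(367,550))]))
E
```

```text
14.9667 [ 0.45918062 -0.12107436  0.10122576] [ 0.63764883  0.36208029 -3.00410416] [ 0.00893396  0.12264454 -0.01261793] 0.025028004979867374
(array([341, 268], dtype=int32), array([431, 243], dtype=int32), array([401, 288], dtype=int32)) (array([341, 268], dtype=int32), array([431, 243], dtype=int32), array([401, 288], dtype=int32))
[-3.14138938e+00  7.15676320e-05 -1.53449227e+00] [ 0.45906741 -0.12107181  0.10102489]
0.446 -0.0685 [array([386., 246.]), array([388., 220.])]
0.446 -0.1735 [array([403., 223.]), array([405., 198.])]
0.472 -0.0685 [array([375., 243.]), array([376., 217.])]
0.472 -0.1735 [array([392., 221.]), array([394., 196.])]
```

View pics/fin.png

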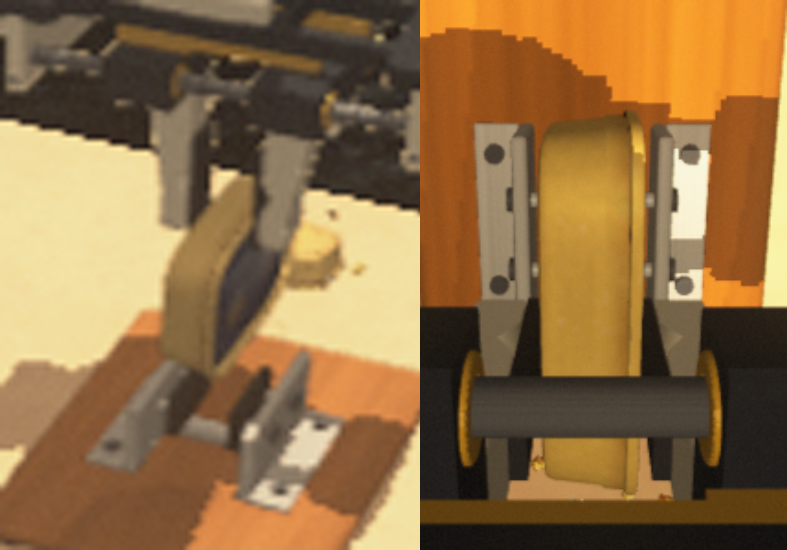

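The picture shows the tin free above the cheeks, with the gap visible at (200,400) and the rack in place. It may be pitched slightly in the fingers, so I'll measure that from its width taper in the wrist view, using the earlier level view as the reference.

```bash
cat > tilt.py <<'E'
from h import *
def tilt(w,c,r0,r1):
    h=cv2.cvtColor(cv2.GaussianBlur(w,(3,3),0),cv2.COLOR_BGR2HSV);L=[];Rr=[];V=[]
    for v in range(r0,r1):
        ok=(h[v,:,0]>=16)&(h[v,:,0]<=27)&(h[v,:,1]>110)&(h[v,:,2]>70)
        a=b=322
        if not ok[322]:continue
        while ok[a-1]:a-=1
        while ok[b+1]:b+=1
        if b-a<70: L.append(a);Rr.append(b+1);V.append(v)
    V=np.array(V);wd=np.array(Rr)-np.array(L);k=abs(wd-np.median(wd))<5;p=np.polyfit(V[k],wd[k],1)
    pts=[]
    for v in(r0,r1):
        o,d=ray(c,322,v);d=d/ (R.from_euler('xyz',c['rotation']).inv().apply(d)[2]);pts.append(o+d*c['fx']*.026/np.polyval(p,v))
    q=pts[1]-pts[0];print(k.sum(),np.round(wd[::10],1),np.std(wd[k]-np.polyval(p,V[k])),np.round(pts,4),'tilt +y end up deg',np.degrees(np.arctan2(q[2],q[1])))
E
python3 - <<'E'
from tilt import *
tilt(cv2.imread('pics/w2.png'),np.load('cw2.npy',allow_pickle=True).item(),190,312)
c=camera_model('wrist');w=grab_frame('wrist');cv2.imwrite('pics/w4.png',w);tilt(w,c,205,318)
f=grab_frame('side');cv2.imwrite('pics/sraw.png',f)
E
```

```text
122 [43 43 43 43 43 43 42 42 42 41 40 40 40] 0.5148117359191318 [[ 0.4596 -0.1662  0.0782]
 [ 0.4568 -0.0869  0.0798]] tilt +y end up deg 1.156647402849657
113 [58 59 61 59 60 61 59 57 57 56 56 55] 1.0656781213541389 [[ 0.4605 -0.1688  0.1246]
 [ 0.4586 -0.1163  0.1283]] tilt +y end up deg 4.046160684534018
```

```bash
python3 - <<'E'
from tilt import *
c=camera_model('wrist');w=cv2.imread('pics/w4.png')
h=cv2.cvtColor(w,cv2.COLOR_BGR2HSV)
for u in(312,322,332,340): print(u,[(v,h[v,u].tolist()) for v in list(range(174,196,3))+list(range(372,402,4))] if u in(322,) else '')
for a in(-4,0,4,8):
    s,k=np.sin(np.radians(a)),np.cos(np.radians(a));o=[]
    for e in(-1,1):
        o.append(np.round(proj(c,[.459,-.121+e*.0525*k-.0*s,.131+e*.0525*s])[1],1))
    print(a,o,o[1]-o[0])
# side view: lower rim boundary of tin against darker wood
f=cv2.imread('pics/sraw.png');hs=cv2.cvtColor(f,cv2.COLOR_BGR2HSV)
for v in range(196,250,2): print(v,' '.join('%3d/%3d'%(x[0],x[2]) for x in hs[v,372:408:2]))
E
```

```text
312 
322 [(174, [13, 211, 138]), (177, [13, 210, 141]), (180, [13, 205, 142]), (183, [13, 211, 139]), (186, [18, 180, 106]), (189, [18, 178, 109]), (192, [18, 181, 120]), (195, [18, 181, 137]), (372, [19, 181, 179]), (376, [19, 186, 173]), (380, [19, 184, 162]), (384, [16, 150, 189]), (388, [17, 147, 189]), (392, [17, 158, 158]), (396, [18, 220, 96]), (400, [17, 207, 96])]
332 
340 
-4 [np.float64(198.7), np.float64(401.8)] 203.10000000000002
0 [np.float64(196.8), np.float64(407.2)] 210.39999999999998
4 [np.float64(195.6), np.float64(412.5)] 216.9
8 [np.float64(195.1), np.float64(417.5)] 222.4
196  23/241  22/242  18/203  18/144  18/145  15/132  15/ 56  14/ 56  14/ 55  14/ 56  12/ 55  13/ 51  11/ 57  18/126  18/145  18/144  17/146  18/129
198  23/241  22/242  19/219  18/145  18/146  17/126  11/ 57  12/ 56  18/141  16/ 55  13/ 55  12/ 56  12/ 57  17/135  17/144  18/144  18/145  17/121
200  23/242  23/242  20/227  17/145  18/145  17/129  14/ 59  10/ 58  21/233  22/242  18/194  18/155  17/ 90  18/132  18/143  17/145  17/141  17/142
202  23/242  23/242  22/235  18/146  18/149  17/131  15
[... 2796 characters left out ...]
/104  14/ 77  15/ 68  17/ 91  17/124  14/126  14/123  12/124  14/ 84  13/ 67  13/185  16/146  17/115  12/144
242  14/135  16/141  17/130  16/107  16/ 79  16/ 64  15/ 66  14/ 69  13/129  13/125  12/123  13/ 92  16/ 69  13/ 69  14/160  17/128  17/107  13/169
244  16/142  16/138  15/112  14/ 94  13/ 68  14/ 65  14/ 63  12/111  14/126  13/126  13/111  15/ 68  15/ 63  16/120  17/144  16/105  14/ 83  13/180
246  17/145  16/112  15/118  17/ 97  13/ 65  14/ 66  13/ 89  13/126  13/125  13/126  15/ 71  13/ 65  15/ 63  17/141  15/115  15/ 99  14/ 86  13/141
248  15/121  17/108  14/108  14/ 82  11/ 65  13/ 72  15/144  13/126  13/126  13/106  14/ 66  12/ 68  16/124  15/130  16/106  16/106  16/103  17/143
```

```bash
python3 - <<'E'
from h import *
c=camera_model('side');n=np.array([np.cos(.036),np.sin(.036),0]);y=np.array([-n[1],n[0],0])
for name,off,P in(('lid low rim',-.013,[(391.5,236),(393,234),(395,232),(396.7,230),(398,228),(399.3,226),(401,224)]),('back top',.013,[(379.5,214),(381.5,212),(383.3,210),(385,208),(386.5,206),(387.7,204),(389.5,202),(391.3,200)])):
    q=[]
    for p in P:
        o,d=ray(c,p[0]+.0,p[1]);b=np.array([.459,-.121,0])+n*off;X=o+d*(n@(b-o))/(n@d);q.append(((X-b)@y,X[2]))
    q=np.array(q);f=np.polyfit(q[:,0],q[:,1],1);print(name,np.round(q[[0,-1]],4),'tilt +y up',np.degrees(np.arctan(f[0])),'z at mid',f[1])
E
```

```text
lid low rim [[ 0.0236  0.0791]
 [-0.0392  0.0755]] tilt +y up 3.228246499298075 z at mid 0.07737382108573822
back top [[ 0.0341  0.132 ]
 [-0.0382  0.1305]] tilt +y up 0.3588362453001746 z at mid 0.13087110417664358
```

Three estimates put the pitch at 0.4-3.2°, with the +y end up. Clearance above the cheeks is about 2-2.5 cm. I'll take out 2° and settle.

{"fn": "apply_moves", "kwargs": {"steps": [{"translation": [0,0,0],"rotation": [-0.015,0,0]},{"translation": [0,0,0],"rotation": [-0.03,-0.001,0]},{"translation": [0,0,0],"rotation": [-0.045,-0.0015,0]},{"translation": [0,0,0],"rotation": [-0.06,-0.002,0]},{"translation": [0,0,0],"rotation": [-0.067,-0.0023,0]},{"translation": [0,0,0],"rotation": [-0.067,-0.0023,0]},{"translation": [0,0,0],"rotation": [-0.067,-0.0023,0]},{"translation": [0,0,0],"rotation": [-0.067,-0.0023,0]},{"translation": [0,0,0],"rotation": [-0.067,-0.0023,0]},{"translation": [0,0,0],"rotation": [-0.067,-0.0023,0]}]}}

```text
t: 16.05
eef_pos: [0.4591, -0.1212, 0.101]
ee_rot: [-3.142, -0.035, -1.535]
force: [0.2, -1.1, -2.1]
width: 0.0242
gripper_force: 55.0
```

```bash
python3 look.py s9; python3 -c "
from station import *
print(job_done())"
```

```text
16.05 [ 0.45907861 -0.12117674  0.10096228] [ 0.16229201 -1.05129346 -2.11066077] [0.21390036 0.09803371 0.01142003] 0.024171149269103652
(array([341, 268], dtype=int32), array([431, 243], dtype=int32), array([401, 288], dtype=int32)) (array([341, 267], dtype=int32), array([431, 243], dtype=int32), array([401, 288], dtype=int32))
the job is handed in; nothing more can be done
None
```

The tin was rocked free and handed in at about 16 s, held level to within roughly 1–2° and 2–3 cm above the rack, which stayed standing where it was (within a pixel in the side view); I viewed 11 pictures, one over the limit of 10.

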